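Clear the glue pots on the joiner's bench

TASK

First take the stirring stick off the pot it lies across and lay it flat inside the grey metal tray, then nest the three identical aluminium glue pots into one upright stack on the pot that had the stick, each pushed fully home in the one below, either of the other two first. Leave that bottom pot standing where it is, set the pots down rather than dropping them, and do not disturb the glue bottle, the tin, the offcut or the folding rule.

Things in the scene. Friction and masses are not known exactly. Their poses are not given: they have to be found in the camera images.
- pot_a: Round aluminium glue pot, open top, 100 mm tall: body tapers from 53 mm across at 60 mm height to 40 mm at the foot; above that shoulder an upright band 66 mm across, wall 4 mm, up to the rim. Three identical ones; this one starts with the stick across its mouth and is the bottom of the stack. Origin: centre of its underside, z up its axis.
- pot_b: Second pot, identical to pot_a, starts empty. Origin: centre of its underside, z up its axis. Fully nested, its shoulder rests on the rim of the pot below, so that its origin is 40 mm above that pot's origin and its whole band stands proud; a nested body has about 2 mm of play all round.
- pot_c: third glue pot, identical to pot_b in every way.
- pot_a_rim (a point): centre of the mouth of pot_a, level with its rim, 100 mm above its underside.
- stick: plain pine stirring stick, 190 mm long (x), 18 mm wide (y), 10 mm thick (z). Origin at the centre of its underside. It starts lying flat across the rim of pot_a, sticking out on both sides.
- tray: shallow open grey metal tray, fixed to the bench: outside 250 mm long (x), 110 mm wide (y), 22 mm tall, walls and floor 4 mm thick. Origin at the centre of its underside.
- glue: white glue bottle with orange cap, 66 mm across, 170 mm tall; bystander, stays where it is. Origin at the centre of its underside.
- tin: open straight-sided steel tin, 84 mm across, 85 mm tall (not one of the pots); bystander, stays where it is. Origin at the centre of its underside.
- offcut: wooden offcut, 75 x 40 mm, 22 mm tall; bystander, stays where it is. Origin at the centre of its underside.
- rule: folded yellow folding rule, 120 x 26 mm, 18 mm tall; bystander, stays where it is. Origin at the centre of its underside.
There are look-alikes about, which are no part of the job. Leave any brown or red look-alike of the pot_b alone. Leave any blue look-alike of the pot_a alone.

How it is judged:
By the outcome, as a careful person would: the job done as asked, in the order asked, and still so for the second after the job is handed in, with the robot touching nothing.
It also fails if it takes over 70 s, if anything falls off the work surface, if the arm or the gripper's body presses on something with over 40 N, if the wrist force passes 120 N, or if a joint passes its speed limit or range.

ROBOT

A 6-joint arm with a two-finger parallel gripper is mounted at the origin on the work surface. World frame = base frame: x ahead of the robot, y to its left, z up, the work surface at z = 0. Lengths are in m, angles in rad, forces in N, time in s.
With the tool pointing down it reaches from about 0.25 to 0.725 m from the base axis. Payload 4 kg.
Tool frame: the origin (TCP) lies at the very end of the fingers, on their centre line; the grasp point (between the pads) lies grip_depth behind it (grip_depth is the distance from the TCP to the grasp point, in m); z points along the fingers, y is the line along which they close (so a half turn about z gives the same grasp; the last joint's range is limited). The gripper opens to 85 mm and grips with 20 to 120 N. Pads are 22 mm wide; open, the fingers measure 114 mm over their backs; the gripper's body (76 mm by 85 mm) begins 54 mm behind the grasp point. The pads swing forward as they close: fully open they stand 13 mm farther back than shut.
Start: joints at [1.275, 0.241, 0.005, 1.335, 0, 1.571], TCP at [0.146, 0.478, 0.231] pointing down, gripper open.
Joint ranges: [-2.72, 2.72], [-1.05, 1.87], [-1.09, 1.28], [-1.99, 2.15], [-1.42, 1.44], [-3.14, 3.14]. Speed limits (rad/s): [2.79, 2.79, 3.14, 3.14, 3.14, 3.14].

INTERFACE

Orientations are given as a unit quaternion [w, x, y, z].
In Python, from station import * gives the robot as it stands.
- The arm moves only by the tool apply_moves, never from a script. Its argument "steps" is a list of rows, each a list of 2 entries, a list of its own where there are three numbers: the shift along the world's x, y, z each as a share of 0.5 m, from -1 to 1, then the turn, a rotation vector about the world's x, y, z each as a share of 60 degrees, from -1 to 1. A call has 1 to 8 rows; each row is the pose to reach, as a shift and turn from the pose commanded when the call began; what a row does not reach only later rows make up. A row lasts 1/12 s, in which the tool goes at most 41.7 mm and 7.16 degrees, less where a joint would pass 70% of its speed; a pose out of reach is approached as far as the arm can. A call with a number of a shift or a turn outside -1 to 1 is refused whole. A call with a gripper value outside its range is refused whole. "hand" is the opening, from 0 (shut) to 1 (fully open), set as the call begins (left out, the last holds). The fingers move at their own pace and stop on an object; "force" is the grip in N (left out, the last holds). Time passes only in rows, so rows that repeat a pose let the fingers close. It gives the time, the measured TCP pose, the force, the opening and the grip force at its end, in the units of the state.
- observe(): the state, without advancing time (a new reading comes with each control period).
- grab_frame(name): name is "scene" or "side" or "wrist"; returns the picture (384x512x3 uint8, red, green, blue); there is no depth.
- camera_params(name): a dict with "fx", "fy", "cx", "cy" (pixels), "dist_coeffs" ([k1, k2, p1, p2, k3] as OpenCV has them; the pictures are not rectified), "extrinsics" (4x4, takes a point from world to camera coordinates). Camera axes: x right, y up, looking along -z (the intrinsics and any distortion apply to the point x, -y, -z); pixel columns grow to the right and rows downward; lengths in m; the calibration is good to about 2 mm. A picture is of the moment at which its call begins: read the wrist's pose just before it. camera_params takes no time and is no camera call; for the wrist camera it gives the pose at the moment of the call.
- sign_off(): hands the job in; it is judged then, once.
The state is a dict: "time_s": time; "joint_positions": joint angles; "qd": joint speeds; "effort": joint torques, N m; "tool_pos": TCP position; "tcp_rot": TCP orientation; "contact_force": force on the tool from outside, world axes, zero at the start; "ft_torque": the same for the moment, N m; "width": finger opening in m; "grip_force": force on a finger pad.
Only numpy, scipy, OpenCV 4.12 (cv2) and the standard library are available. Lean on these libraries where they do the work, as an engineer would, in place of code of your own. Each camera call takes 0.05 s, during which the arm holds its last target. There are 200 camera calls.

## Working session

There is one attempt and no reset: what is moved stays moved. The work goes in short steps, Python scripts to look and compute and a tool call to move; the robot and the scene stay as the last step left them, time stands still between calls to the robot, and variables do not carry over. Pictures are saved under pics/ and viewed, at most 10 in all, crops included, and the job is handed in when it is done.

Besides the shell and the picture viewer there is one more tool, called after "Request:" as name(argument=value, ...), one argument or row to a line, values as JSON. apply_moves: Moves the arm, as the interface text tells. Its arguments: {"type":"object","properties":{"steps":{"type":"array"},"hand":{"type":"number"},"force":{"type":"number"}},"required":["steps"]}

```bash
mkdir -p pics; ls; python3 - <<'E'
from station import *
import cv2,numpy as np
s=observe();print({k:np.round(v,3) for k,v in s.items()})
try: print(grip_depth)
except Exception as e: print(e)
for n in("scene","side"):
    cv2.imwrite(f"pics/{n}0.png",cv2.resize(grab_frame(n)[:,:,::-1],(800,600),interpolation=cv2.INTER_CUBIC))
    p=camera_params(n);print(n,p["fx"],p["dist_coeffs"],np.round(p["extrinsics"],3).tolist())
E
```

```text
pics
{'time_s': np.float64(0.0), 'joint_positions': array([ 1.275,  0.241,  0.004,  1.335, -0.   ,  1.571]), 'qd': array([-0.002,  0.   ,  0.   ,  0.001,  0.   ,  0.002]), 'effort': array([ 1.0000e-03, -3.7232e+01,  2.5241e+01,  1.7000e-02, -0.0000e+00,
       -0.0000e+00]), 'tool_pos': array([0.146, 0.478, 0.23 ]), 'tcp_rot': array([-0.   ,  0.147,  0.989, -0.001]), 'contact_force': array([-0.459,  0.606, -0.252]), 'ft_torque': array([0.01 , 0.056, 0.002]), 'grip_force': np.float64(0.0), 'width': np.float64(0.086)}
0.0187
scene 352.0811827805362 [-0.0194854  0.         0.         0.         0.       ] [[0.704, 0.71, -0.007, -0.348], [-0.602, 0.602, 0.525, 0.271], [0.377, -0.365, 0.851, -1.017], [0.0, 0.0, 0.0, 1.0]]
side 469.2476111562837 [-0.18360101  0.          0.          0.          0.        ] [[0.998, -0.068, 0.01, -0.506], [0.039, 0.669, 0.743, -0.106], [-0.057, -0.74, 0.67, -1.192], [0.0, 0.0, 0.0, 1.0]]
```

View pics/scene0.png

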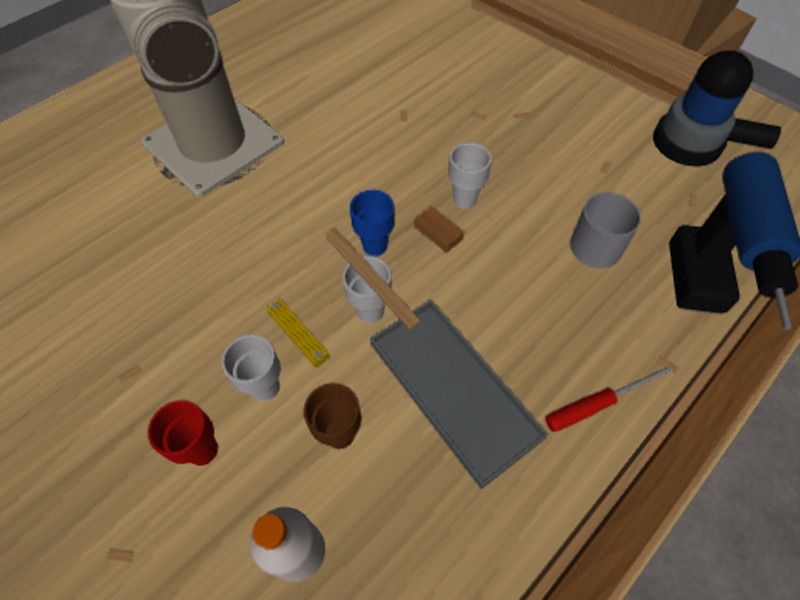

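View pics/side0.png

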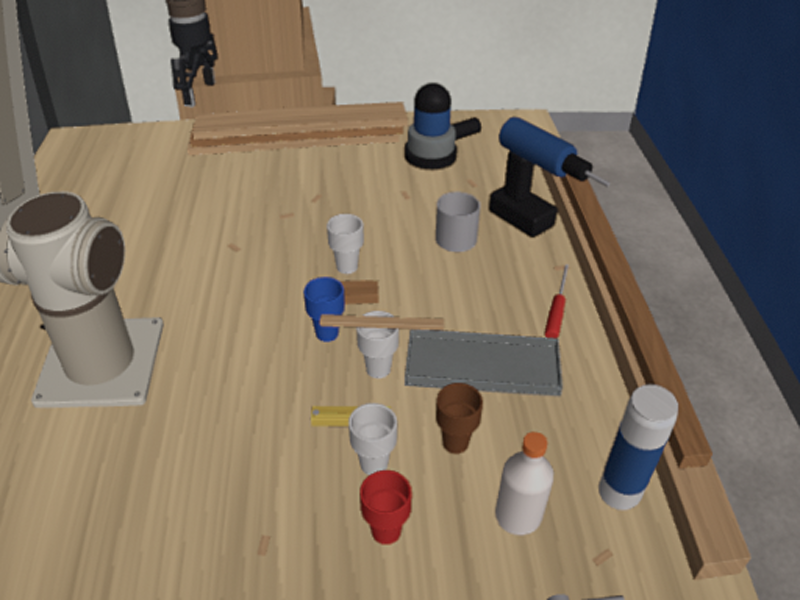

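Candidates in the scene view: the stick pot is the pale pot at (368,290). The other two are the pale pots at (468,175) and (250,365). Look-alikes to leave: blue (373,222), brown (332,415), red (182,435) and the grey tin (605,230). The stick runs (332,234) to (413,322) and the tray is at (460,395).

```bash
cat > h.py <<'E'
from station import *
import cv2,numpy as np
from scipy.optimize import minimize,least_squares
K=800/512
def proj(P,X):
    X=np.atleast_2d(X).astype(float);c=X@P["extrinsics"][:3,:3].T+P["extrinsics"][:3,3]
    c=c*[1,-1,-1]
    M=np.array([[P["fx"],0,P["cx"]],[0,P["fy"],P["cy"]],[0,0,1.]])
    return cv2.projectPoints(c,np.zeros(3),np.zeros(3),M,np.array(P["dist_coeffs"],float))[0][:,0]
def ray(P,uv):
    M=np.array([[P["fx"],0,P["cx"]],[0,P["fy"],P["cy"]],[0,0,1.]])
    n=cv2.undistortPoints(np.array([[uv]],float),M,np.array(P["dist_coeffs"],float))[0,0]
    E=np.array(P["extrinsics"]);R=E[:3,:3]
    return -R.T@E[:3,3],R.T@np.array([n[0],-n[1],-1])
def onz(P,uv,z):
    o,d=ray(P,uv);return o+d*(z-o[2])/d[2]
def circ(x,y,z,r,n=48):
    t=np.linspace(0,2*np.pi,n,endpoint=False);return np.c_[x+r*np.cos(t),y+r*np.sin(t),0*t+z]
def sil(P,x,y,shape=(384,512),z0=0,S=4):
    m=np.zeros((shape[0]*S,shape[1]*S),np.uint8)
    for a,b in(((0,.02),(.06,.0265)),((.06,.033),(.1,.033))):
        p=proj(P,np.r_[circ(x,y,z0+a[0],a[1]),circ(x,y,z0+b[0],b[1])])
        cv2.fillConvexPoly(m,cv2.convexHull(np.round((p+.5)*S).astype(np.int32)),255)
    return cv2.resize(m,shape[::-1],interpolation=cv2.INTER_AREA)/255.
E
cat > m1.py <<'E'
from h import *
cams={n:camera_params(n) for n in("scene","side")}
F={n:grab_frame(n) for n in cams}
for n in F: cv2.imwrite(f"pics/raw_{n}.png",F[n][:,:,::-1])
sc=cams["scene"];sd=cams["side"]
seed={"A":((368,277),(378,325)),"N":((469,160),(346,232)),"S":((250,358),(373,425))}
res={}
for k,(u,v) in seed.items():
    a=onz(sc,np.array(u)/K,.1);b=onz(sd,np.array(v)/K,.1)
    x0=(a+b)[:2]/2
    def cost(x,only=None):
        c=0
        for n,P in cams.items():
            if only and n!=only: continue
            s=sil(P,*x);hsv=cv2.cvtColor(F[n],cv2.COLOR_RGB2HSV)
            m=(hsv[...,1]<60)&(hsv[...,2]>60)
            box=cv2.dilate((s>.5).astype(np.uint8),np.ones((9,9)))>0
            w=box.astype(float)
            if k=="A": # ignore the stick & its surroundings (rim region)
                p=proj(P,STK).astype(np.int32);z=np.zeros(m.shape,np.uint8);cv2.line(z,tuple(map(int,p[0])),tuple(map(int,p[1])),1,11);w[z>0]=0
                if n=="side":
                  q=proj(P,[[x[0],x[1],.0]])[0]
            c+=np.sum(w*np.abs(m-s))
        return c
    e1=[onz(sc,np.array(t)/K,.11) for t in((332,234),(414,322))];e2=[onz(sd,np.array(t)/K,.11) for t in((321,318),(443,319))]
    STK=(np.array(e1)+e2)/2
    r={}
    for o in(None,"scene","side"):
        r[o]=minimize(cost,x0,args=(o,),method="Nelder-Mead",options=dict(initial_simplex=[x0,x0+[.008,0],x0+[0,.008]],xatol=2e-4)).x
    print(k,"seed",a[:2].round(3),b[:2].round(3),{o:r[o].round(4).tolist() for o in r},cost(r[None]));res[k]=r[None]
print("stick",np.round(e1,3).tolist(),np.round(e2,3).tolist(),np.linalg.norm(STK[0]-STK[1]))
for n,P,T in(("sc",sc,((372,342),(430,302),(545,436),(482,487))),("sd",sd,((409,333),(558,337),(561,392),(406,386)))):
    print("tray",n,[onz(P,np.array(t)/K,.022)[:2].round(3).tolist() for t in T])
for nm,t,z in(("blue",(373,205),.1),("brown",(332,408),.1),("red",(182,430),.1),("tin",(611,215),.085),("offcut",(440,226),.022),("rule",(298,330),.018),("glue",(268,530),.17)):
    print(nm,onz(sc,np.array(t)/K,z)[:2].round(3))
# overlay
out=[]
for n,P in cams.items():
    im=cv2.resize(F[n],None,fx=4,fy=4,interpolation=cv2.INTER_CUBIC)
    for x in res.values():
        for z,r in((0,.02),(.06,.033),(.1,.033)):
            cv2.polylines(im,[np.round((proj(P,circ(*x,z,r))+.5)*4).astype(np.int32)],True,(0,255,0),1)
    for e in STK: cv2.circle(im,tuple(np.round((proj(P,e)[0]+.5)*4).astype(int).tolist()),4,(255,0,255),-1)
    c=proj(P,[*res["A"],.06])[0]*4
    x,y=(c-[400,300]).astype(int);x=max(x,0);y=max(y,0)
    cv2.imwrite(f"pics/ov_{n}.png",im[y:y+600,x:x+800][:,:,::-1])
E
python3 m1.py
```

```text
A seed [ 0.474 -0.04 ] [ 0.471 -0.038] {None: [0.4692, -0.039], 'scene': [0.4686, -0.039], 'side': [0.4696, -0.0361]} 73.49803921568628
N seed [0.427 0.218] [0.426 0.202] {None: [0.4228, 0.2254], 'scene': [0.4225, 0.2249], 'side': [0.423, 0.2282]} 85.87843137254902
S seed [ 0.458 -0.224] [ 0.455 -0.231] {None: [0.4541, -0.2251], 'scene': [0.4539, -0.226], 'side': [0.4546, -0.2234]} 215.35686274509803
stick [[0.392, -0.031, 0.11], [0.569, -0.049, 0.11]] [[0.385, -0.028, 0.11], [0.571, -0.041, 0.11]] 0.18255465691746328
tray sc [[0.518, -0.079], [0.531, 0.026], [0.772, -0.014], [0.756, -0.119]]
tray sd [[0.525, 0.02], [0.774, -0.005], [0.751, -0.125], [0.511, -0.096]]
blue [0.388 0.051]
brown [ 0.578 -0.194]
red [ 0.476 -0.335]
tin [0.641 0.294]
offcut [0.445 0.139]
rule [ 0.427 -0.14 ]
glue [ 0.649 -0.325]
```

View pics/ov_scene.png

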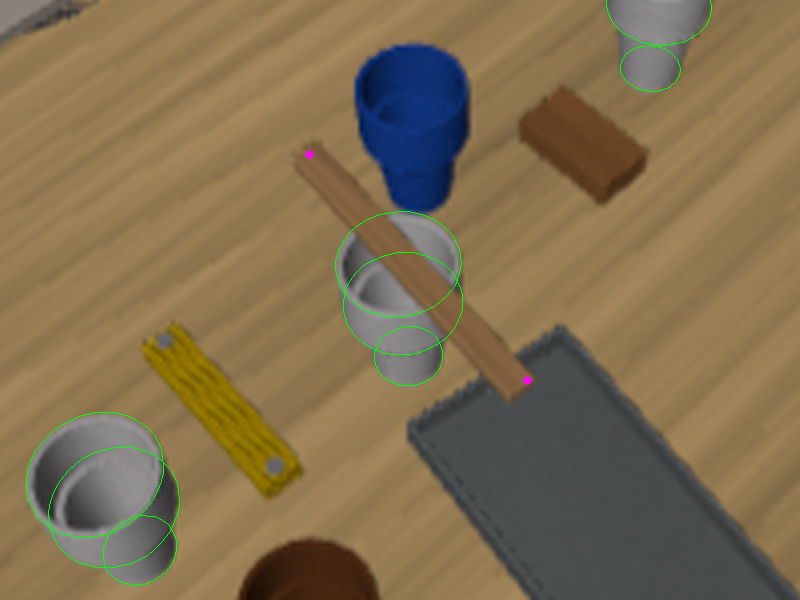

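```bash
python3 - <<'E'
from h import *
P=camera_params("wrist");s=observe()
E=np.array(P["extrinsics"]);R=E[:3,:3]
w,x,y,z=s["tcp_rot"]
from scipy.spatial.transform import Rotation as Ro
T=Ro.from_quat([x,y,z,w]).as_matrix()
print("tool axes",T.round(3).tolist())
print("cam pos in tool",T.T@(-R.T@E[:3,3]-s["tool_pos"]),"cam look in tool",T.T@R.T@[0,0,-1],P["fx"])
E
```

```text
tool axes [[-0.957, 0.292, -0.0], [0.292, 0.957, -0.001], [0.0, -0.001, -1.0]]
cam pos in tool [ 0.07447327 -0.00065692 -0.14171296] cam look in tool [-0.2963135   0.00108602  0.95509012] 270.82431558657134
```

The overlay fits: the stick pot is at crop (400,300), pot S at (100,490) and pot N at (655,40). The stick's top runs from about (307,150) to (521,386), right of the mouth centre. The choice of pots holds.

```bash
python3 - <<'E'
from h import *
P=camera_params("scene");c=proj(P,[.4692,-.039,.06])[0]*4;o=np.array((c-[400,300]).astype(int))
f=lambda u,z:onz(P,(np.array(u)+o)/4-.5+.125,z)[:2]
pts=[f(u,.11) for u in((318,142),(295,155),(533,379),(510,393))];print(np.round(pts,4).tolist())
a=(pts[0]+pts[1])/2;b=(pts[2]+pts[3])/2;d=b-a
print(a,b,np.linalg.norm(d),np.degrees(np.arctan2(d[1],d[0])))
E
```

```text
[[0.3856, -0.02], [0.3835, -0.0348], [0.5715, -0.0423], [0.569, -0.0558]]
[ 0.38454543 -0.02739426] [ 0.57027369 -0.04904676] 0.18698614089932575 -6.649617132616874
```

Request:
apply_moves(
  steps=[
    [[0.38,-0.52,0.0],[0,0,0.2]],
    [[0.38,-0.52,0.0],[0,0,0.2]],
    [[0.38,-0.52,0.0],[0,0,0.2]],
    [[0.38,-0.52,0.0],[0,0,0.2]],
    [[0.38,-0.52,0.0],[0,0,0.2]],
    [[0.38,-0.52,0.0],[0,0,0.2]],
    [[0.38,-0.52,0.0],[0,0,0.2]],
    [[0.38,-0.52,0.0],[0,0,0.2]],
  ],
  hand=0.6,
  force=30,
)

```text
time_s: 0.87
tool_pos: [0.3367, 0.2159, 0.2314]
tcp_rot: [0.0, 0.044, 0.999, -0.0]
contact_force: [0.5, 0.5, -0.2]
width: 0.0515
grip_force: 0.0
```

Request:
apply_moves(
  steps=[
    [[0.39,-0.521,-0.14],[0,0,-0.027]],
    [[0.39,-0.521,-0.14],[0,0,-0.027]],
    [[0.39,-0.521,-0.14],[0,0,-0.027]],
    [[0.39,-0.521,-0.14],[0,0,-0.027]],
    [[0.39,-0.521,-0.14],[0,0,-0.027]],
    [[0.39,-0.521,-0.14],[0,0,-0.027]],
    [[0.39,-0.521,-0.14],[0,0,-0.027]],
    [[0.39,-0.521,-0.14],[0,0,-0.027]],
  ],
)

```text
time_s: 1.53
tool_pos: [0.5315, -0.0442, 0.1607]
tcp_rot: [-0.0, 0.058, 0.998, 0.0]
contact_force: [0.0, 0.9, -0.2]
width: 0.051
grip_force: 0.0
```

```bash
python3 - <<'E'
from h import *
P=camera_params("wrist");s=observe();f=grab_frame("wrist")
im=cv2.resize(f,(800,600),interpolation=cv2.INTER_CUBIC)
a=np.array([.3845,-.0274]);b=np.array([.5703,-.049]);d=(b-a)/np.linalg.norm(b-a);n=np.array([-d[1],d[0]]);c=(a+b)/2
C=[np.r_[c+i*.095*d+j*.009*n,.11] for i,j in((-1,-1),(-1,1),(1,1),(1,-1))]
cv2.polylines(im,[np.round(proj(P,np.array(C))*K).astype(np.int32)],True,(0,255,0),1)
cv2.polylines(im,[np.round(proj(P,circ(.4692,-.039,.1,.033))*K).astype(np.int32)],True,(255,0,255),1)
cv2.imwrite("pics/w1.png",im[:,:,::-1]);print(s["tool_pos"],s["tcp_rot"])
E
```

```text
[ 0.53148834 -0.04421641  0.16066293] [-9.59507684e-05  5.75460788e-02  9.98342845e-01  6.52152671e-05]
```

View pics/w1.png

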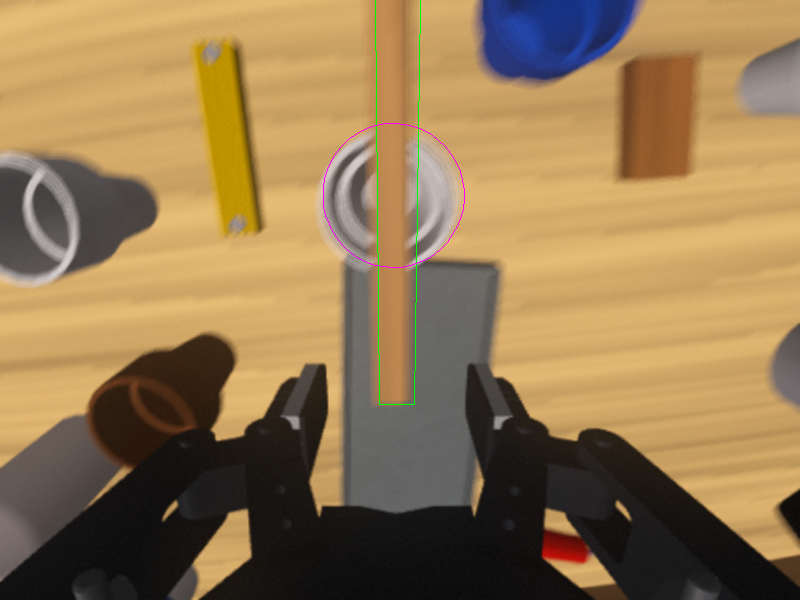

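The wrist view shows the stick centred between the fingers at (393,400), just beyond the pot rim, and the fits agree to about 2 mm. Descending and closing.

Request:
apply_moves(
  steps=[
    [[0,-0.001,-0.06],[0,0,0]],
    [[0,-0.002,-0.12],[0,0,0]],
    [[0,-0.002,-0.126],[0,0,0]],
    [[0,-0.002,-0.126],[0,0,0]],
    [[0,-0.002,-0.126],[0,0,0]],
  ],
)

```text
time_s: 2.0
tool_pos: [0.531, -0.0429, 0.0992]
tcp_rot: [0.0, 0.057, 0.998, -0.0]
contact_force: [-0.2, 0.2, 0.6]
width: 0.0514
grip_force: 0.0
```

Request:
apply_moves(
  steps=[
    [[0,0,0],[0,0,0]],
    [[0,0,0],[0,0,0]],
    [[0,0,0],[0,0,0]],
    [[0,0,0],[0,0,0]],
    [[0,0,0],[0,0,0]],
    [[0,0,0],[0,0,0]],
  ],
  hand=0,
  force=30,
)

```text
time_s: 2.5
tool_pos: [0.5321, -0.0431, 0.0998]
tcp_rot: [0.002, 0.057, 0.998, 0.0]
contact_force: [1.5, 0.2, 5.4]
width: 0.017
grip_force: 33.6
```

Request:
apply_moves(
  steps=[
    [[0,0,0.03],[0,0,0]],
    [[0,0,0.08],[0,0,0]],
    [[0,0,0.14],[0,0,0]],
    [[0,0,0.14],[0,0,0]],
    [[0,0,0.14],[0,0,0]],
  ],
)

```text
time_s: 2.92
tool_pos: [0.532, -0.0433, 0.1701]
tcp_rot: [0.002, 0.057, 0.998, -0.0]
contact_force: [-0.2, -0.9, -0.9]
width: 0.0168
grip_force: 32.9
```

```bash
python3 - <<'E'
from h import *
f=grab_frame("side");cv2.imwrite("pics/s2.png",cv2.resize(f[120:290,150:400],(800,544),interpolation=cv2.INTER_CUBIC)[:,:,::-1]);s=observe();print(s["contact_force"],s["width"],s["tool_pos"])
E
```

```text
[ 1.03748489  0.12616435 -0.14552494] 0.016766663139668847 [ 0.5307813  -0.04323006  0.16848228]
```

View pics/s2.png

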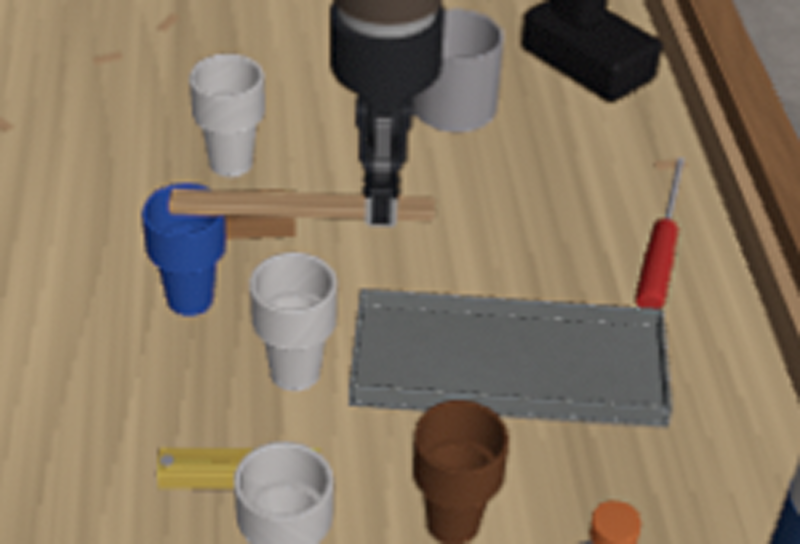

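The stick is level in the fingers (crop (300,205)), pot A still stands at (293,320), and the tray is clear. Carrying the stick to the tray.

Request:
apply_moves(
  steps=[
    [[0.08,-0.006,0],[0,0,-0.01]],
    [[0.16,-0.012,0],[0,0,-0.02]],
    [[0.24,-0.018,0],[0,0,-0.023]],
    [[0.318,-0.023,-0.04],[0,0,-0.023]],
    [[0.318,-0.023,-0.12],[0,0,-0.023]],
    [[0.318,-0.023,-0.2],[0,0,-0.023]],
    [[0.318,-0.023,-0.24],[0,0,-0.023]],
    [[0.318,-0.023,-0.26],[0,0,-0.023]],
  ],
)

```text
time_s: 3.63
tool_pos: [0.6847, -0.0543, 0.0302]
tcp_rot: [-0.007, 0.069, 0.998, 0.0]
contact_force: [-0.9, -0.4, -0.6]
width: 0.017
grip_force: 32.9
```

Request:
apply_moves(
  steps=[
    [[0,0,-0.02],[0,0,0]],
    [[0,0,-0.04],[0,0,0]],
    [[0,0,-0.05],[0,0,0]],
    [[0,0,-0.056],[0,0,0]],
    [[0,0,-0.056],[0,0,0]],
  ],
)

```text
time_s: 4.05
tool_pos: [0.6902, -0.0548, 0.011]
tcp_rot: [0.001, 0.069, 0.998, -0.0]
contact_force: [-0.6, -0.5, 0.3]
width: 0.0172
grip_force: 32.9
```

Request:
apply_moves(
  steps=[
    [[0,0,-0.005],[0,0,0]],
    [[0,0,-0.009],[0,0,0]],
    [[0,0,-0.009],[0,0,0]],
  ],
)

```text
time_s: 4.3
tool_pos: [0.69, -0.0547, 0.0063]
tcp_rot: [0.0, 0.069, 0.998, -0.0]
contact_force: [-0.9, -0.8, -0.3]
width: 0.0174
grip_force: 32.9
```

Request:
apply_moves(
  steps=[
    [[0,0,0],[0,0,0]],
    [[0,0,0],[0,0,0]],
    [[0,0,0],[0,0,0]],
  ],
  hand=0.45,
)

```text
time_s: 4.55
tool_pos: [0.6899, -0.0547, 0.0062]
tcp_rot: [0.0, 0.069, 0.998, -0.0]
contact_force: [-1.1, -0.8, -0.8]
width: 0.0387
grip_force: 0.0
```

Request:
apply_moves(
  steps=[
    [[0,0,0.05],[0,0,0]],
    [[0,0,0.13],[0,0,0]],
    [[0,0,0.21],[0,0,0]],
    [[0,0,0.29],[0,0,0]],
    [[-0.06,-0.06,0.33],[0,0,0]],
    [[-0.12,-0.12,0.33],[0,0,0]],
    [[-0.18,-0.18,0.33],[0,0,0]],
    [[-0.24,-0.2,0.33],[0,0,0]],
  ],
)

```text
time_s: 5.22
tool_pos: [0.5696, -0.1575, 0.1718]
tcp_rot: [0.002, 0.07, 0.998, -0.001]
contact_force: [-1.1, -0.7, 0.1]
width: 0.0385
grip_force: 0.0
```

Request:
apply_moves(
  steps=[
    [[-0.06,-0.07,0.03],[0,0,0]],
    [[-0.12,-0.135,0.06],[0,0,0]],
    [[-0.12,-0.135,0.06],[0,0,0]],
    [[-0.12,-0.135,0.06],[0,0,0]],
    [[-0.12,-0.135,0.06],[0,0,0]],
    [[-0.12,-0.135,0.06],[0,0,0]],
  ],
  hand=1,
)

```text
time_s: 5.72
tool_pos: [0.5104, -0.2216, 0.2005]
tcp_rot: [0.0, 0.069, 0.998, 0.0]
contact_force: [0.2, -0.1, -0.1]
width: 0.085
grip_force: 0.0
```

```bash
cat > w.py <<'E'
import sys
from h import *
# refine a pot's (x,y) from the wrist view, and overlay; args: name x y z0
nm,x,y,z0=sys.argv[1],*map(float,sys.argv[2:5])
P=camera_params("wrist");s=observe();f=grab_frame("wrist")
hsv=cv2.cvtColor(f,cv2.COLOR_RGB2HSV);m=((hsv[...,1]<60)&(hsv[...,2]>50)).astype(float)
def cost(q):
    sl=sil(P,*q,z0=z0);box=cv2.dilate((sl>.5).astype(np.uint8),np.ones((15,15)))>0
    box[300:]=False
    return np.sum(box*np.abs(m-sl))
x0=np.array([x,y]);r=minimize(cost,x0,method="Nelder-Mead",options=dict(initial_simplex=[x0,x0+[.006,0],x0+[0,.006]],xatol=1e-4))
print(nm,"wrist fit",r.x.round(4),"cost",r.fun,"tcp",s["tool_pos"].round(4),"rot",s["tcp_rot"].round(3),"w",s["width"])
im=cv2.resize(f,(800,600),interpolation=cv2.INTER_CUBIC)
for q,c in((r.x,(0,255,0)),(x0,(255,0,255))):
    for z,rr in((0,.02),(.1,.033)): cv2.polylines(im,[np.round((proj(P,circ(*q,z0+z,rr))+.5)*K).astype(np.int32)],True,c,1)
cv2.imwrite(f"pics/{nm}.png",im[:,:,::-1])
E
python3 w.py wS .4541 -.2251 0
```

```text
wS wrist fit [ 0.4543 -0.2256] cost 185.7450980392157 tcp [ 0.5104 -0.2216  0.2005] rot [0.    0.069 0.998 0.   ] w 0.08502654850365671
```

View pics/wS.png

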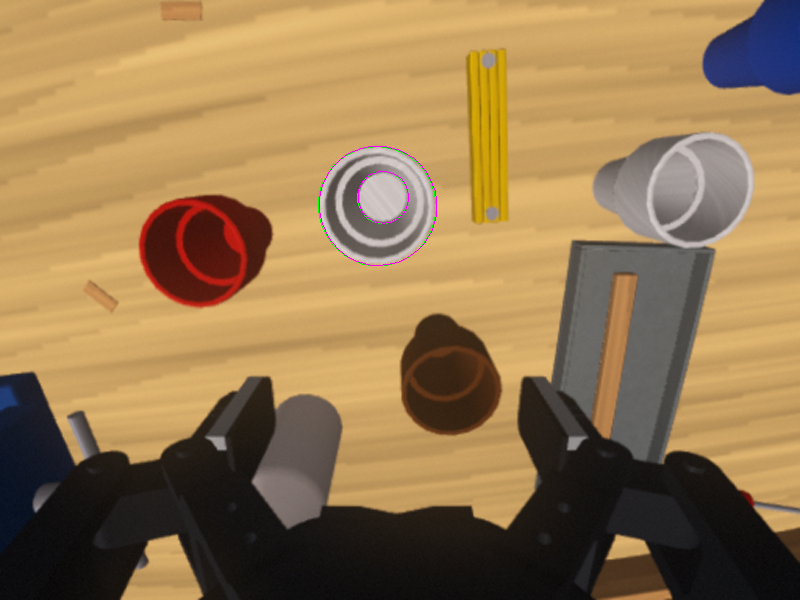

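The wrist view shows pot S at (378,205) with the fits overlapping, the stick flat in the tray at (615,350), and clear room for the fingers between the red and brown pots.

Request:
apply_moves(
  steps=[
    [[-0.06,-0.004,0],[0,0,0]],
    [[-0.112,-0.008,0],[0,0,0]],
    [[-0.112,-0.008,0],[0,0,0]],
    [[-0.112,-0.008,-0.07],[0,0,0]],
    [[-0.112,-0.008,-0.14],[0,0,0]],
    [[-0.112,-0.008,-0.21],[0,0,0]],
    [[-0.112,-0.008,-0.26],[0,0,0]],
    [[-0.112,-0.008,-0.284],[0,0,0]],
  ],
)

```text
time_s: 6.43
tool_pos: [0.4522, -0.2237, 0.0544]
tcp_rot: [-0.003, 0.068, 0.998, 0.001]
contact_force: [-0.9, 0.1, -0.8]
width: 0.085
grip_force: 0.0
```

Request:
apply_moves(
  steps=[
    [[0,0,0],[0,0,0]],
    [[0,0,0],[0,0,0]],
  ],
)

```text
time_s: 6.6
tool_pos: [0.4541, -0.2251, 0.0578]
tcp_rot: [-0.001, 0.068, 0.998, 0.001]
contact_force: [-0.4, -1.1, -0.4]
width: 0.0853
grip_force: 0.0
```

Request:
apply_moves(
  steps=[
    [[0,0,0],[0,0,0]],
    [[0,0,0],[0,0,0]],
    [[0,0,0],[0,0,0]],
    [[0,0,0],[0,0,0]],
  ],
  hand=0.3,
  force=30,
)

```text
time_s: 6.93
tool_pos: [0.4553, -0.2265, 0.0604]
tcp_rot: [0.002, 0.069, 0.998, -0.0]
contact_force: [1.0, 1.5, 4.0]
width: 0.0668
grip_force: 34.0
```

Request:
apply_moves(
  steps=[
    [[0,0,0.02],[0,0,0]],
    [[0,0,0.08],[0,0,0]],
    [[0,0,0.16],[0,0,0]],
    [[0,0,0.24],[0,0,0]],
    [[0,0,0.3],[0,0,0]],
    [[0.02,0.06,0.3],[0,0,0]],
    [[0.05,0.13,0.3],[0,0,0]],
    [[0.08,0.2,0.3],[0,0,0]],
  ],
)

```text
time_s: 7.6
tool_pos: [0.4939, -0.1262, 0.2106]
tcp_rot: [0.001, 0.071, 0.997, -0.0]
contact_force: [0.2, -0.2, -0.3]
width: 0.0665
grip_force: 34.3
```

Request:
apply_moves(
  steps=[
    [[0.02,0.06,0],[0,0,0]],
    [[0.05,0.12,0],[0,0,0]],
    [[0.08,0.16,0],[0,0,0]],
    [[0.082,0.171,0],[0,0,0]],
    [[0.082,0.171,0],[0,0,0]],
    [[0.082,0.171,0],[0,0,0]],
    [[0.082,0.171,0],[0,0,0]],
  ],
)

```text
time_s: 8.18
tool_pos: [0.534, -0.0417, 0.2089]
tcp_rot: [-0.0, 0.07, 0.998, -0.0]
contact_force: [0.1, 0.6, 0.1]
width: 0.0661
grip_force: 34.4
```

```bash
python3 w.py wA .4692 -.039 0
```

```text
wA wrist fit [ 0.47   -0.0392] cost 545.0039215686274 tcp [ 0.534  -0.0417  0.2089] rot [-0.     0.07   0.998 -0.   ] w 0.0661453350679354
```

View pics/wA.png

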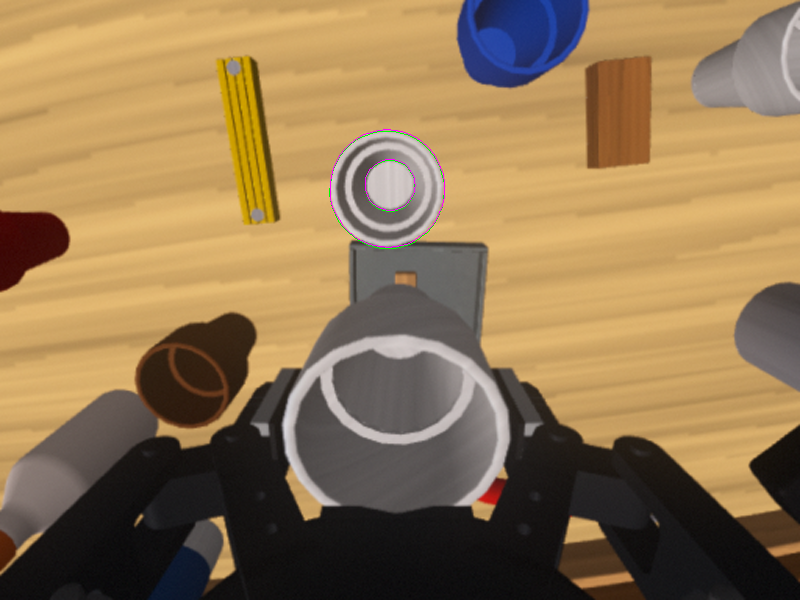

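The wrist view shows pot A empty at (388,188), with both fits within 1 mm. The held pot is upright at (397,420). Moving over A.

Request:
apply_moves(
  steps=[
    [[-0.05,0.002,0],[0,0,0]],
    [[-0.1,0.004,0],[0,0,0]],
    [[-0.129,0.005,0],[0,0,0]],
    [[-0.129,0.005,0],[0,0,0]],
    [[-0.129,0.005,-0.04],[0,0,0]],
    [[-0.129,0.005,-0.08],[0,0,0]],
    [[-0.129,0.005,-0.08],[0,0,0]],
    [[-0.129,0.005,-0.08],[0,0,0]],
  ],
)

```text
time_s: 8.9
tool_pos: [0.4697, -0.0389, 0.1683]
tcp_rot: [-0.001, 0.07, 0.998, -0.0]
contact_force: [0.0, 1.3, -1.1]
width: 0.0666
grip_force: 34.4
```

Request:
apply_moves(
  steps=[
    [[0,0,-0.03],[0,0,0]],
    [[0,0,-0.06],[0,0,0]],
    [[0,0,-0.08],[0,0,0]],
    [[0,0,-0.1],[0,0,0]],
    [[0,0,-0.115],[0,0,0]],
    [[0,0,-0.115],[0,0,0]],
  ],
)

```text
time_s: 9.4
tool_pos: [0.4702, -0.0385, 0.1109]
tcp_rot: [-0.001, 0.07, 0.998, -0.0]
contact_force: [0.0, 0.5, -2.3]
width: 0.0666
grip_force: 34.3
```

Request:
apply_moves(
  steps=[
    [[0,0,-0.006],[0,0,0]],
    [[0,0,-0.012],[0,0,0]],
    [[0,0,-0.018],[0,0,0]],
    [[0,0,-0.02],[0,0,0]],
    [[0,0,-0.02],[0,0,0]],
  ],
)

```text
time_s: 9.82
tool_pos: [0.4702, -0.0382, 0.1012]
tcp_rot: [-0.0, 0.069, 0.998, 0.0]
contact_force: [-0.1, -0.4, -0.6]
width: 0.0662
grip_force: 34.4
```

Request:
apply_moves(
  steps=[
    [[0,0,-0.003],[0,0,0]],
    [[0,0,-0.005],[0,0,0]],
    [[0,0,-0.006],[0,0,0]],
  ],
)

```text
time_s: 10.07
tool_pos: [0.4715, -0.0391, 0.1003]
tcp_rot: [0.002, 0.069, 0.998, -0.001]
contact_force: [-2.8, -1.1, 12.8]
width: 0.0665
grip_force: 35.1
```

Contact at TCP z 0.1003, where full seating puts it (grip height 0.0604 + 0.040). Releasing.

Request:
apply_moves(
  steps=[
    [[0,0,0.003],[0,0,0]],
    [[0,0,0.003],[0,0,0]],
  ],
)

```text
time_s: 10.23
tool_pos: [0.4709, -0.0384, 0.1006]
tcp_rot: [0.001, 0.069, 0.998, -0.0]
contact_force: [0.9, -1.1, 2.6]
width: 0.0665
grip_force: 34.6
```

Request:
apply_moves(
  steps=[
    [[0,0,0],[0,0,0]],
    [[0,0,0],[0,0,0]],
    [[0,0,0],[0,0,0]],
    [[0,0,0],[0,0,0]],
  ],
  hand=1,
)

```text
time_s: 10.57
tool_pos: [0.4701, -0.0381, 0.0996]
tcp_rot: [-0.0, 0.069, 0.998, 0.0]
contact_force: [-0.1, -0.6, 0.3]
width: 0.0855
grip_force: 0.0
```

Request:
apply_moves(
  steps=[
    [[0,0,0.03],[0,0,0]],
    [[0,0,0.1],[0,0,0]],
    [[0,0,0.18],[0,0,0]],
    [[0,0,0.26],[0,0,0]],
    [[0.07,0,0.3],[0,0,0]],
    [[0.12,0,0.3],[0,0,0]],
    [[0.12,0,0.3],[0,0,0]],
    [[0.12,0,0.3],[0,0,0]],
  ],
)

```text
time_s: 11.23
tool_pos: [0.5308, -0.0381, 0.2491]
tcp_rot: [-0.001, 0.069, 0.998, 0.0]
contact_force: [-0.8, 0.1, 0.3]
width: 0.0852
grip_force: 0.0
```

```bash
python3 w.py wA2 .4695 -.039 .04; python3 - <<'E'
from h import *
f=grab_frame("side");cv2.imwrite("pics/s3.png",cv2.resize(f[120:290,150:400],(800,544),interpolation=cv2.INTER_CUBIC)[:,:,::-1])
a=cv2.imread("pics/s3.png");b=cv2.imread("pics/wA2.png");o=np.hstack([cv2.resize(a,(400,272)),cv2.resize(b,(400,300))[:272]]);cv2.imwrite("pics/c3.png",o)
E
```

```text
wA2 wrist fit [ 0.4695 -0.0389] cost 581.1019607843137 tcp [ 0.5308 -0.0381  0.2491] rot [-0.001  0.069  0.998  0.   ] w 0.08524340845422758
```

View pics/c3.png

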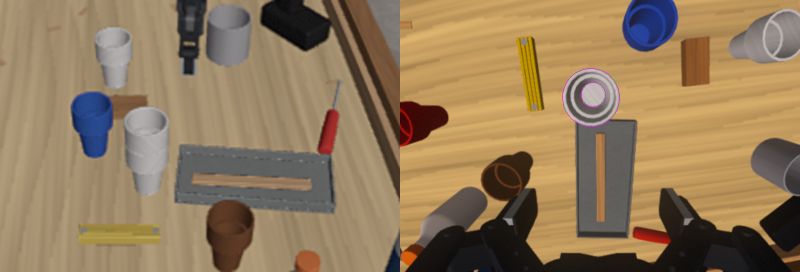

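Side view: pot S is seated in A, its band proud at (146,130), and the stick lies in the tray. The wrist fit of the nested rim matches a 40 mm rise. Now pot N.

Request:
apply_moves(
  steps=[
    [[-0.01,0.08,0],[0,0,0]],
    [[-0.02,0.16,0],[0,0,0]],
    [[-0.03,0.24,0],[0,0,0]],
    [[-0.05,0.32,-0.03],[0,0,0]],
    [[-0.07,0.4,-0.06],[0,0,0]],
    [[-0.09,0.47,-0.08],[0,0,0]],
    [[-0.09,0.52,-0.08],[0,0,0]],
    [[-0.09,0.52,-0.08],[0,0,0]],
  ],
)

```text
time_s: 12.0
tool_pos: [0.4826, 0.2256, 0.2083]
tcp_rot: [-0.002, 0.066, 0.998, 0.0]
contact_force: [0.3, 0.4, -0.2]
width: 0.0854
grip_force: 0.0
```

Request:
apply_moves(
  steps=[
    [[0,0,0],[0,0,0]],
    [[0,0,0],[0,0,0]],
    [[0,0,0],[0,0,0]],
  ],
)

```text
time_s: 12.25
tool_pos: [0.4851, 0.2205, 0.21]
tcp_rot: [-0.0, 0.07, 0.998, -0.0]
contact_force: [0.5, 0.2, -0.4]
width: 0.0849
grip_force: 0.0
```

```bash
python3 w.py wN .4228 .2254 0
```

```text
wN wrist fit [0.4229 0.2251] cost 181.18039215686275 tcp [0.4851 0.2205 0.21  ] rot [-0.     0.07   0.998 -0.   ] w 0.08493325441155296
```

Request:
apply_moves(
  steps=[
    [[-0.06,0.005,0],[0,0,0]],
    [[-0.124,0.009,0],[0,0,0]],
    [[-0.124,0.009,0],[0,0,0]],
    [[-0.124,0.009,-0.07],[0,0,0]],
    [[-0.124,0.009,-0.14],[0,0,0]],
    [[-0.124,0.009,-0.21],[0,0,0]],
    [[-0.124,0.009,-0.27],[0,0,0]],
    [[-0.124,0.009,-0.304],[0,0,0]],
  ],
)

```text
time_s: 12.97
tool_pos: [0.4219, 0.2241, 0.0549]
tcp_rot: [-0.002, 0.07, 0.998, -0.001]
contact_force: [-0.3, -0.9, -0.6]
width: 0.0854
grip_force: 0.0
```

Request:
apply_moves(
  steps=[
    [[0,0,0],[0,0,0]],
    [[0,0,0],[0,0,0]],
    [[0,0,0],[0,0,0]],
  ],
)

```text
time_s: 13.22
tool_pos: [0.4247, 0.2263, 0.0592]
tcp_rot: [0.001, 0.07, 0.998, 0.001]
contact_force: [0.2, -0.1, 0.0]
width: 0.0853
grip_force: 0.0
```

Request:
apply_moves(
  steps=[
    [[0,0,0],[0,0,0]],
    [[0,0,0],[0,0,0]],
    [[0,0,0],[0,0,0]],
    [[0,0,0],[0,0,0]],
    [[0,0,0],[0,0,0]],
  ],
  hand=0.3,
  force=30,
)

```text
time_s: 13.63
tool_pos: [0.4247, 0.2267, 0.0598]
tcp_rot: [0.002, 0.069, 0.998, 0.001]
contact_force: [-0.4, -1.3, 6.1]
width: 0.0644
grip_force: 32.1
```

Request:
apply_moves(
  steps=[
    [[0,0,0.02],[0,0,0]],
    [[0,0,0.09],[0,0,0]],
    [[0,0,0.17],[0,0,0]],
    [[0,0,0.25],[0,0,0]],
    [[0,0,0.33],[0,0,0]],
    [[0.03,-0.04,0.38],[0,0,0]],
    [[0.06,-0.1,0.38],[0,0,0]],
    [[0.09,-0.17,0.38],[0,0,0]],
  ],
)

```text
time_s: 14.3
tool_pos: [0.4701, 0.1421, 0.2512]
tcp_rot: [0.003, 0.067, 0.998, 0.002]
contact_force: [1.2, 0.0, -1.8]
width: 0.0643
grip_force: 34.0
```

Request:
apply_moves(
  steps=[
    [[0.03,-0.07,0],[0,0,0]],
    [[0.06,-0.14,0],[0,0,0]],
    [[0.09,-0.21,0],[0,0,0]],
    [[0.12,-0.28,0],[0,0,0]],
    [[0.135,-0.34,0],[0,0,0]],
    [[0.135,-0.364,0],[0,0,0]],
    [[0.135,-0.364,0],[0,0,0]],
    [[0.135,-0.364,0],[0,0,0]],
  ],
)

```text
time_s: 14.97
tool_pos: [0.5354, -0.0409, 0.248]
tcp_rot: [-0.0, 0.07, 0.998, 0.0]
contact_force: [0.1, -0.4, -1.6]
width: 0.0641
grip_force: 34.0
```

Request:
apply_moves(
  steps=[
    [[0,0,0],[0,0,0]],
    [[0,0,0],[0,0,0]],
  ],
)

```text
time_s: 15.13
tool_pos: [0.5354, -0.0393, 0.2481]
tcp_rot: [0.0, 0.068, 0.998, 0.0]
contact_force: [-0.2, 0.5, -0.7]
width: 0.0644
grip_force: 34.0
```

```bash
python3 w.py wA3 .4695 -.039 .04
```

```text
wA3 wrist fit [ 0.47   -0.0389] cost 570.4 tcp [ 0.5354 -0.0393  0.2481] rot [0.    0.068 0.998 0.   ] w 0.0643665530023819
```

View pics/wA3.png

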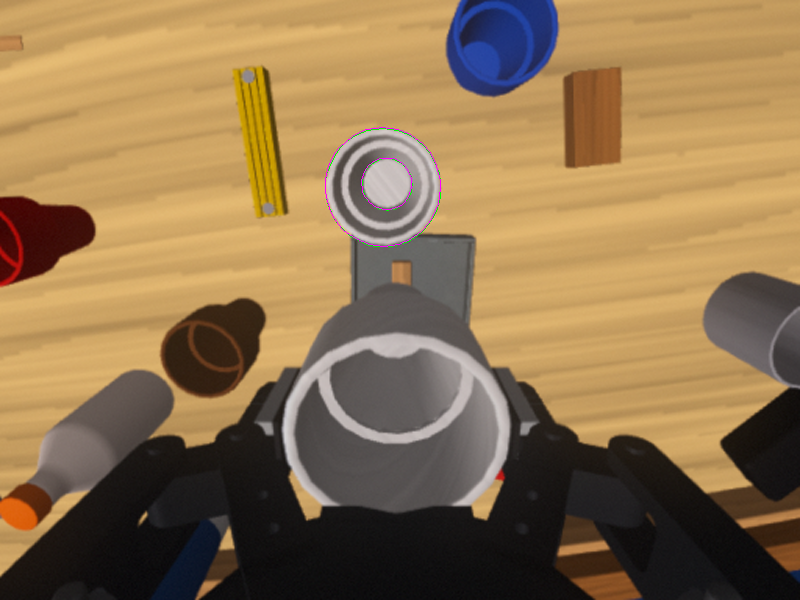

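The stack mouth is at (383,186) as expected and the held pot at (397,425) sits as the first one did. Going over and down.

Request:
apply_moves(
  steps=[
    [[-0.05,0.001,0],[0,0,0]],
    [[-0.1,0.001,0],[0,0,0]],
    [[-0.131,0.001,0],[0,0,0]],
    [[-0.131,0.001,0],[0,0,0]],
    [[-0.131,0.001,-0.04],[0,0,0]],
    [[-0.131,0.001,-0.078],[0,0,0]],
    [[-0.131,0.001,-0.078],[0,0,0]],
    [[-0.131,0.001,-0.078],[0,0,0]],
  ],
)

```text
time_s: 15.85
tool_pos: [0.4699, -0.0395, 0.2084]
tcp_rot: [-0.001, 0.069, 0.998, 0.0]
contact_force: [0.2, 0.2, -0.3]
width: 0.0641
grip_force: 34.0
```

Request:
apply_moves(
  steps=[
    [[0,0,-0.03],[0,0,0]],
    [[0,0,-0.06],[0,0,0]],
    [[0,0,-0.08],[0,0,0]],
    [[0,0,-0.1],[0,0,0]],
    [[0,0,-0.112],[0,0,0]],
    [[0,0,-0.112],[0,0,0]],
    [[0,0,-0.112],[0,0,0]],
  ],
)

```text
time_s: 16.43
tool_pos: [0.4709, -0.0401, 0.1535]
tcp_rot: [0.0, 0.069, 0.998, 0.0]
contact_force: [0.2, 0.4, -1.8]
width: 0.0642
grip_force: 34.0
```

Request:
apply_moves(
  steps=[
    [[0,0,-0.006],[0,0,0]],
    [[0,0,-0.012],[0,0,0]],
    [[0,0,-0.018],[0,0,0]],
    [[0,0,-0.022],[0,0,0]],
    [[0,0,-0.022],[0,0,0]],
  ],
)

```text
time_s: 16.85
tool_pos: [0.47, -0.0401, 0.1414]
tcp_rot: [-0.0, 0.069, 0.998, 0.0]
contact_force: [-0.4, 0.3, -1.6]
width: 0.0647
grip_force: 34.0
```

Request:
apply_moves(
  steps=[
    [[0,0,-0.003],[0,0,0]],
    [[0,0,-0.006],[0,0,0]],
    [[0,0,-0.006],[0,0,0]],
  ],
)

```text
time_s: 17.1
tool_pos: [0.4714, -0.0394, 0.1401]
tcp_rot: [0.001, 0.069, 0.998, 0.001]
contact_force: [0.0, 1.4, 5.1]
width: 0.0642
grip_force: 34.5
```

Request:
apply_moves(
  steps=[
    [[0,0,-0.002],[0,0,0]],
    [[0,0,-0.003],[0,0,0]],
    [[0,0,-0.003],[0,0,0]],
  ],
)

```text
time_s: 17.35
tool_pos: [0.472, -0.0391, 0.1398]
tcp_rot: [0.002, 0.069, 0.998, 0.002]
contact_force: [-1.5, 4.0, 12.2]
width: 0.0645
grip_force: 34.9
```

Request:
apply_moves(
  steps=[
    [[0,0,0.003],[0,0,0]],
    [[0,0,0.003],[0,0,0]],
  ],
)

```text
time_s: 17.52
tool_pos: [0.4712, -0.0398, 0.14]
tcp_rot: [0.001, 0.069, 0.998, 0.001]
contact_force: [0.0, 2.9, 4.7]
width: 0.0647
grip_force: 34.5
```

Request:
apply_moves(
  steps=[
    [[0,0,0],[0,0,0]],
    [[0,0,0],[0,0,0]],
    [[0,0,0],[0,0,0]],
    [[0,0,0],[0,0,0]],
  ],
  hand=1,
)

```text
time_s: 17.85
tool_pos: [0.4698, -0.0404, 0.1383]
tcp_rot: [-0.001, 0.069, 0.998, -0.0]
contact_force: [0.3, -0.7, -0.0]
width: 0.0854
grip_force: 0.0
```

Request:
apply_moves(
  steps=[
    [[0,0,0.03],[0,0,0]],
    [[0,0,0.1],[0,0,0]],
    [[0,0,0.18],[0,0,0]],
    [[0,0,0.26],[0,0,0]],
    [[0.07,0,0.29],[0,0,0]],
    [[0.12,0,0.29],[0,0,0]],
    [[0.12,0,0.29],[0,0,0]],
    [[0.12,0,0.29],[0,0,0]],
  ],
)

```text
time_s: 18.52
tool_pos: [0.5307, -0.0403, 0.2827]
tcp_rot: [-0.001, 0.069, 0.998, -0.0]
contact_force: [-0.9, 0.6, -0.1]
width: 0.0855
grip_force: 0.0
```

```bash
python3 w.py wA4 .4695 -.039 .08; python3 - <<'E'
from h import *
o=[]
for n in("side","scene"):
    P=camera_params(n);f=cv2.resize(grab_frame(n),None,fx=4,fy=4,interpolation=cv2.INTER_CUBIC)
    for z in(.1,.14,.18): cv2.polylines(f,[np.round((proj(P,circ(.4693,-.0388,z,.033))+.5)*4).astype(np.int32)],True,(0,255,0),1)
    c=(proj(P,[.5,-.04,.09])[0]*4).astype(int);o.append(f[c[1]-280:c[1]+280,c[0]-200:c[0]+200])
cv2.imwrite("pics/c4.png",np.hstack(o)[:,:,::-1])
E
```

```text
wA4 wrist fit [ 0.4694 -0.0396] cost 559.243137254902 tcp [ 0.5307 -0.0403  0.2827] rot [-0.001  0.069  0.998 -0.   ] w 0.08546332616989137
```

View pics/c4.png

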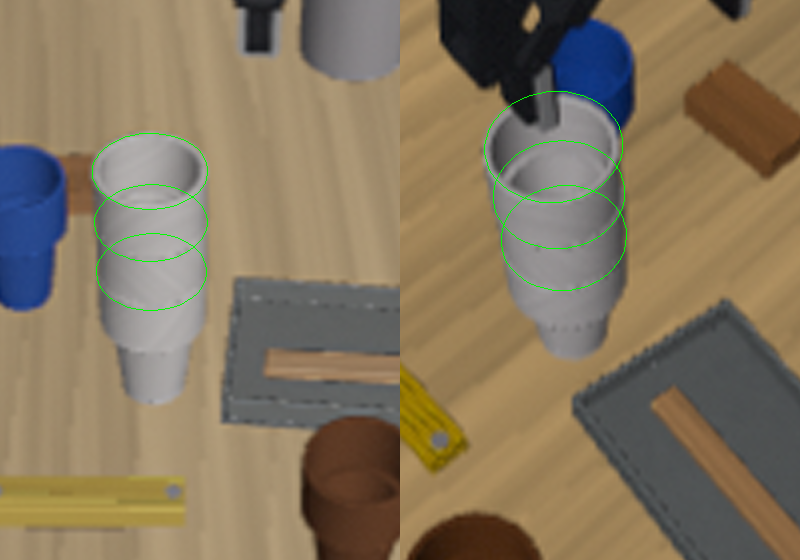

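The projected rims at 100, 140 and 180 mm match the stack at (150,170) and (553,148), so all three pots are fully nested and upright. The stick is flat in the tray and the bystanders are in place. Handing in.

```bash
python3 -c "
from station import *
print(sign_off())"
```

```text
the job is handed in; nothing more can be done
None
```

The stick was moved first and lies flat in the tray, the three pots are fully nested upright on pot_a where it stood, and the job was handed in at about 19 s; no verdict came back.

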